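Set the grinding jig's slide against its gear play

ROBOT

A 6-joint arm with a two-finger parallel gripper is mounted at the origin on the work surface. World frame = base frame: x ahead of the robot, y to its left, z up, the work surface at z = 0. Lengths are in m, angles in degrees, forces in N, time in s.
With the tool pointing down it reaches from about 0.25 to 0.725 m from the base axis. Payload 9.7 kg.
Tool frame: the origin (TCP) lies midway between the tips of the shut fingers; the grasp point (between the pads) lies 19 mm behind it; z points along the fingers, y is the line along which they close (so a half turn about z gives the same grasp; the last joint's range is limited). The gripper opens to 85 mm and grips with 20 to 120 N. Pads are 22 mm wide; open, the fingers measure 114 mm over their backs; the gripper's body (76 mm by 85 mm) begins 54 mm behind the grasp point. The pads swing forward as they close: fully open they stand 13 mm farther back than shut.
Start: joints at [-75.745, 4.979, 10.078, 95.1, 0, 90], TCP at [0.135, -0.533, 0.231] pointing down, gripper open.
Joint ranges: [-179.16, 179.16], [-48.56, 103.87], [-65.8, 70.77], [-126.05, 130.52], [-82.76, 87.17], [-180, 180]. Speed limits (degrees/s): [127.2, 127.2, 147.25, 180, 180, 180].

INTERFACE

Orientations are given as [roll, pitch, yaw] about the fixed x, y, z axes, in that order (R = Rz(yaw) Ry(pitch) Rx(roll)).
In Python, from workcell import * gives the robot as it stands.
- The arm moves only by the tool servo_tool, never from a script. Its argument "moves" is a list of rows, each a list of 4 numbers: the shift along the world's x, y, z in cm, then the turn about the world's z in rad. A call has 1 to 20 rows; each row is the pose to reach, as a shift and turn from the pose commanded when the call began; what a row does not reach only later rows make up. A row lasts 1/12 s, in which the tool goes at most 41.7 mm and 7.16 degrees, less where a joint would pass 70% of its speed; a pose out of reach is approached as far as the arm can. A call with a gripper value outside its range is refused whole. "claw" is the closure, from 0 (fully open) to 1 (shut), set as the call begins (left out, the last holds). The fingers move at their own pace and stop on an object; "force" is the grip in N (left out, the last holds). Time passes only in rows, so rows that repeat a pose let the fingers close. It gives the time, the measured TCP pose, the force, the opening and the grip force at its end, in the units of the state.
- get_obs(): the state, without advancing time (a new reading comes with each control period).
- camera(name): name is "scene" or "side" or "wrist"; returns the picture (420x560x3 uint8, red, green, blue); there is no depth.
- get_calibration(name): a dict with "fx", "fy", "cx", "cy" (pixels), "k1" (the pictures are not rectified: a ray, as slopes to the right and down, at radius r is drawn at 1 + k1 r^2 times it, then the intrinsics apply), "rvec" (rotation vector, rad) and "tvec" (3), from world to camera coordinates, as OpenCV has them; the wrist camera has in their place "tool_from_camera" (4x4, takes a point from camera to tool coordinates, whose origin is the TCP and whose axes are the flange's). Camera axes: x right, y down, z forward; pixel columns grow to the right and rows downward; lengths in m; the calibration is good to about 2 mm. A picture is of the moment at which its call begins: read the wrist's pose just before it. get_calibration takes no time and is no camera call.
- job_done(): hands the job in; it is judged then, once.
The state is a dict: "time": time; "q": joint angles; "qd": joint speeds; "joint_efforts": joint torques, N m; "ee_pos": TCP position; "tcp_rot": TCP orientation; "wrist_force": force on the tool from outside, world axes, zero at the start; "torque": the same for the moment, N m; "opening": finger opening in m; "grasp_force": force on a finger pad.
Only numpy, scipy, OpenCV 4.12 (cv2) and the standard library are available. Lean on these libraries where they do the work, as an engineer would, in place of code of your own. Each camera call takes 0.05 s, during which the arm holds its last target. There are 200 camera calls.

TASK

Set the slide of the blue grinding jig with its handwheel only: wind it counter-clockwise, past the red mark, until the slide just comes to rest against the stop bolt (feel for it, press gently), then wind clockwise to bring the yellow pointer onto the red mark so that the gear play ends taken up in the clockwise direction, green peg against the yellow arm. Let go of the handwheel and leave everything else on the bench where it is.

Things in the scene. Friction and masses are not known exactly. Their poses are not given: they have to be found in the camera images.
- jig: fixed blue jig. Bed 170 x 440 x 45 mm high; origin on the bench (bed spans its x -45..125, y -220..220 mm); x points from the gear box to the scale side, y along the slide's travel towards the stop, z up. Gear box 115 x 125 x 85 mm high at x -110 mm, with the horizontal steel handwheel on top: 132 mm diameter, upper face 102 mm above the bench, spindle upright
- slide: dark steel slide on the bed, 120 x 140 x 28 mm, origin under its centre, axes as the jig's; carries a blue vice with a flange workpiece (top 103 mm above the bench). Moves along the jig's y only, 12 mm per radian of the drive: counter-clockwise winding (from above) to +y, to the stop; clockwise to -y. Starts on the -y side of the mark. The robot must not touch it
- pointer (a point): tip of the slim yellow pointer on the slide (4 mm wide), over the scale on the bed's far side
- mark: red clip on the scale edge of the bed, with a red line 4 mm wide across the scale; origin on the line's centre at the bed's top; axes as the jig's. The pointer is on the mark when its tip's y in this frame is 0. The clip's place along the scale differs each time
- stop: red stop post on the bed (50 x 30 x 36 mm, origin under its centre) with a steel bolt, 14 mm diameter, pointing at the slide. Its black rubber nose ends 15 to 35 mm out of the post, set differently each time: only feel (or sight) tells. Press the slide on it with at least 4 N for 0.2 s, never over 45 N: the nose yields 1 mm per 20 N. Each N at the crank above the running force gives 4.6 N
- spindle (a point): top of the upright steel spindle of the handwheel, on its axis, 116 mm above the bench
- crank (a point): on the axis of the upright black crank handle, at the height to grip, 136 mm above the bench, 14 mm below its top. Handle 22 mm diameter, 42 mm tall, spins freely on its pin, 55 mm from the spindle axis: the gripper's yaw can stay fixed while it goes round. About 0.6 N turns the wheel within the play, about 2 N when it drives the slide; it stays where it is left
- drive_tip (a point): near the end of the yellow drive arm (8 mm wide) that is fixed to the spindle, 36 mm from the axis, over the wheel, across from the crank. The wheel has two upright pegs (8 mm diameter) either side of the arm and turns 0.5 rad freely between them: that is the gear play
- green_peg (a point): centre of the green peg on the wheel, 36 mm from the axis. It pushes the yellow arm when the wheel is wound clockwise: then it is 8 mm from drive_tip (about 26 mm when the play is fully the other way)
- black_peg (a point): centre of the black peg on the wheel, which pushes the arm when the wheel is wound counter-clockwise
- spanner: loose steel spanner 160 mm long lying beside the gear box; leave it
- flange: loose steel ring, 72 mm diameter, 12 mm high, beside the gear box; leave it
- punch: loose brass plug, 26 mm diameter, 50 mm tall, standing on the end of the jig's bed away from the stop; leave it
- hammer: loose hammer on the bench; leave it
- oiler: loose yellow oil bottle, 52 mm diameter, 130 mm tall; leave it
- tin: loose open steel cup, 76 mm diameter, 75 mm tall; leave it
- brush: loose brush on the bench to the robot's left; leave it

How it is judged:
By the outcome, as a careful person would: the job done as asked, in the order asked, and still so for the second after the job is handed in, with the robot touching nothing.
It also fails if it takes over 72 s, if anything falls off the work surface, if the arm or the gripper's body presses on something with over 40 N, if the wrist force passes 120 N, or if a joint passes its speed limit or range.

## Working session

There is one attempt and no reset: what is moved stays moved. The work goes in short steps, Python scripts to look and compute and a tool call to move; the robot and the scene stay as the last step left them, time stands still between calls to the robot, and variables do not carry over. Pictures are saved under pics/ and viewed, at most 10 in all, crops included, and the job is handed in when it is done.

Besides the shell and the picture viewer there is one more tool, called as name(argument=value, ...), one argument or row to a line, values as JSON. servo_tool: Moves the arm, as the interface text tells. Its arguments: {"type":"object","properties":{"moves":{"type":"array","items":{"type":"array","items":{"type":"number"}}},"claw":{"type":"number"},"force":{"type":"number"}},"required":["moves"]}

```bash
mkdir -p pics; cat > h.py <<'E'
from workcell import *
import numpy as np, cv2
from scipy.spatial.transform import Rotation as R
def cam(name):
    c=get_calibration(name); K=np.array([[c['fx'],0,c['cx']],[0,c['fy'],c['cy']],[0,0,1.]])
    if 'rvec' in c:
        Rm=cv2.Rodrigues(np.array(c['rvec'],float))[0]; t=np.array(c['tvec'],float).ravel()
    else:
        o=get_obs(); T=np.eye(4); T[:3,:3]=R.from_euler('xyz',o['tcp_rot'],degrees=True).as_matrix(); T[:3,3]=o['ee_pos']
        M=np.linalg.inv(T@np.array(c['tool_from_camera'])); Rm=M[:3,:3]; t=M[:3,3]
    return dict(K=K,d=np.array([c['k1'],0,0,0,0.]),R=Rm,t=t)
def ray(c,u,v):
    p=cv2.undistortPoints(np.array([[[u,v]]],float),c['K'],c['d']).ravel()
    return -c['R'].T@c['t'], c['R'].T@np.array([p[0],p[1],1])
def atz(c,u,v,z):
    o,d=ray(c,u,v); return o+d*(z-o[2])/d[2]
def tri(obs):
    A=np.zeros((3,3));b=np.zeros(3); rs=[ray(*o) for o in obs]
    for o,d in rs:
        d=d/np.linalg.norm(d);P=np.eye(3)-np.outer(d,d);A+=P;b+=P@o
    x=np.linalg.solve(A,b); return x,[np.linalg.norm(np.cross(x-o,d/np.linalg.norm(d))) for o,d in rs]
def proj(c,X):
    return cv2.projectPoints(np.array(X,float).reshape(-1,1,3),cv2.Rodrigues(c['R'])[0],c['t'],c['K'],c['d'])[0].reshape(-1,2)
def shot(name,fn):
    c=cam(name); im=camera(name); cv2.imwrite(f'pics/{fn}.png',im[:,:,::-1]); return c,im
E
python3 - <<'E'
from h import *
print(get_obs())
for n in('scene','side','wrist'):
    c,im=shot(n,n+'0'); print(n,get_calibration(n), -c['R'].T@c['t'])
a=[cv2.imread(f'pics/{n}0.png') for n in('scene','side')]
E
```

```text
{'time': 0.0, 'q': array([-7.57448391e+01,  5.01061179e+00,  1.00334670e+01,  9.50999214e+01,
       -2.17129361e-03,  9.00003154e+01]), 'qd': array([-0.13655737, -0.09005864,  0.05564211,  0.04143503,  0.01564787,
       -0.00648572]), 'joint_efforts': array([-2.22994968e-03, -5.20389998e+01,  4.64802969e+01,  1.63462147e-02,
       -1.50396418e-04,  1.07417614e-05]), 'ee_pos': array([ 0.13536307, -0.53283608,  0.23057892]), 'tcp_rot': array([-1.79922934e+02,  2.17171592e-03,  1.42548484e+01]), 'wrist_force': array([ 0.21211512, -0.53174349, -0.11682217]), 'torque': array([-0.06611823, -0.00838975, -0.02256506]), 'grasp_force': 0.0, 'opening': 0.08574104706341784}
scene {'fx': 521.3263253970874, 'fy': 521.3263253970874, 'cx': 291.11100986425294, 'cy': 209.43708241542652, 'k1': -0.04942862777859197, 'rvec': array([ 2.17333248,  0.56517685, -0.30599529]), 'tvec': array([-0.49877413, -0.08580406,  1.744535  ])} [ 1.16232624 -0.98672036  0.98738087]
side {'fx': 385.6980584659497, 'fy': 385.6980584659497, 'cx': 283.4559635825431, 'cy': 211.23604239350485, 'k1': -0.03562861433072958, 'rvec': array([ 0.34056292, -2.6621831 ,  1.39574549]), 'tvec': array([0.55784136, 0.16780961, 1.21064307])} [0.31495101 1.01165488 0.82605325]
wrist {'fx': 361.0093828905077, 'fy': 361.0093828905077, 'cx': 284.0653455836827, 'cy': 207.33856479740442, 'k1': -0.0878284577160392, 'tool_from_camera': array([[-9.75213624e-05, -9.56775488e-01, -2.90827536e-01,
         7.37885756e-02],
       [ 9.99999890e-01, -2.26932216e-04,  4.11246582e-04,
         9.16602300e-04],
       [-4.59468786e-04, -2.90827464e-01,  9.56775405e-01,
        -1.41831735e-01],
       [ 0.00000000e+00,  0.00000000e+00,  0.00000000e+00,
         1.00000000e+00]])} [ 0.2071762  -0.51575686  0.37249004]
```

View pics/scene0.png

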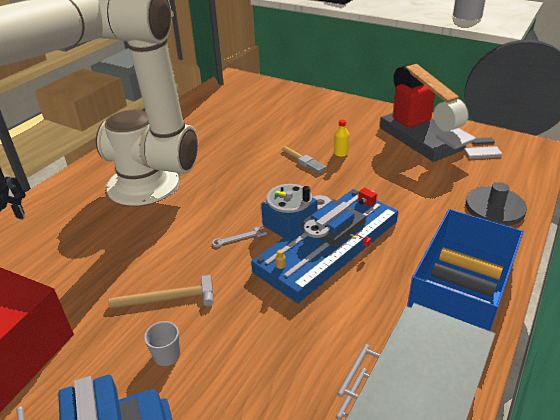

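View pics/side0.png

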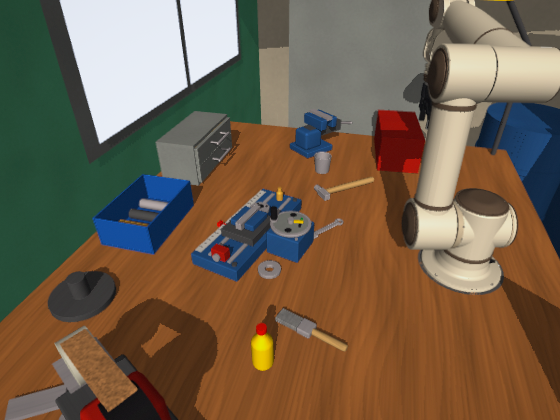

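The scene view shows the jig at about (325,240), with the handwheel at (289,196) and the crank at (306,190). In the side view the wheel is at (291,223) and the crank at (273,212). I'll enlarge both.

```bash
python3 - <<'E'
import cv2,numpy as np
a=cv2.imread('pics/scene0.png')[170:310,240:410]; b=cv2.imread('pics/side0.png')[180:280,190:320]
a=cv2.resize(a,None,fx=4,fy=4,interpolation=cv2.INTER_CUBIC)[:560]; b=cv2.resize(b,None,fx=6,fy=6,interpolation=cv2.INTER_CUBIC)
cv2.imwrite('pics/c1.png',a);cv2.imwrite('pics/c2.png',b)
E
```

```text
(no output)
```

View pics/c1.png

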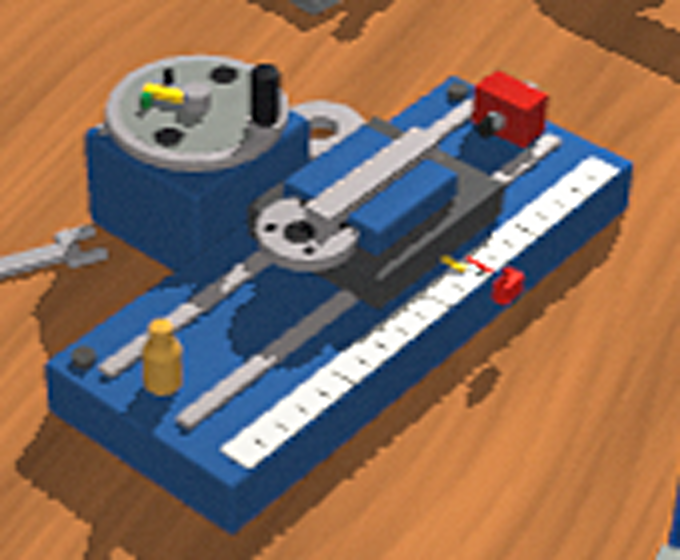

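View pics/c2.png

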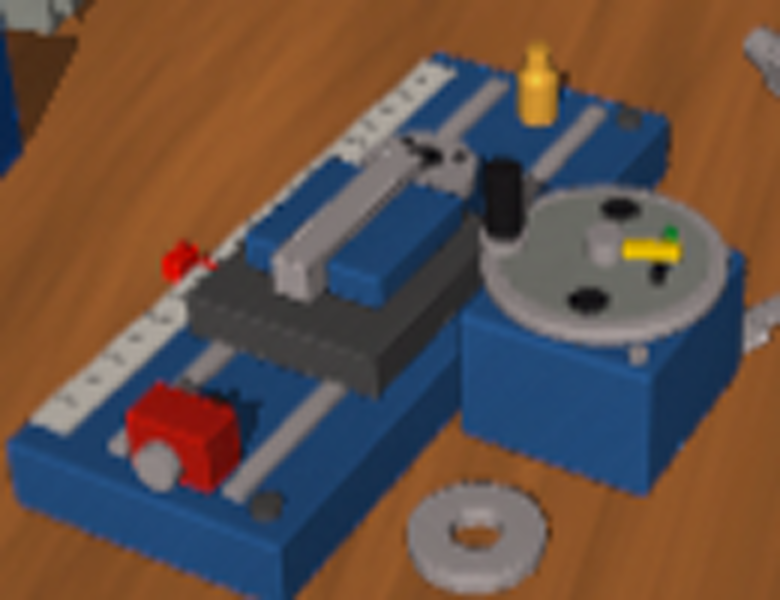

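The crops show these points. In c1, the crank grip is near (265,87) and the spindle top near (195,92). The bed-top corners are (48,367), (236,487), (632,162) and (455,76). In c2, the crank is at (504,186), the spindle at (604,234), and the corners are (285,545), (12,443), (435,55) and (668,122). The green peg is already beside the yellow arm, on its -y side.

```bash
python3 - <<'E'
from h import *
from scipy.optimize import least_squares
S=cam('scene');D=cam('side')
a=lambda x,y:(S,240+(x+.5)/4-.5,170+(y+.5)/4-.5)
b=lambda x,y:(D,190+(x+.5)/6-.5,180+(y+.5)/6-.5)
for n,p,q in [('crank',(265,87),(504,186)),('cranktop',(265,68),(504,161)),('spindle',(195,92),(604,234)),('green',(146,98),(671,232)),('arm end',(150,92),(676,248)),
 ('mark',(508,286),(183,264)),('c1',(48,367),(668,122)),('c2',(236,487),(435,55)),('c3',(632,162),(12,443)),('c4',(455,76),(285,545))]:
    print(n,*[np.round(v,4) for v in tri([a(*p),b(*q)])])
J=np.array([[-45,-220,45],[125,-220,45],[125,220,45],[-45,220,45],[-110,0,116]])/1e3
o1=[a(*p) for p in[(48,367),(236,487),(632,162),(455,76),(195,92)]];o2=[b(*p) for p in[(668,122),(435,55),(12,443),(285,545),(604,234)]]
def W(p): 
    c,s=np.cos(p[2]),np.sin(p[2]); return J@np.array([[c,s,0],[-s,c,0],[0,0,1]])+[p[0],p[1],0]
def f(p):
    X=W(p); return np.r_[(proj(S,X)-[o[1:] for o in o1]).ravel(),(proj(D,X)-[o[1:] for o in o2]).ravel()]
r=min([least_squares(f,[.5,-.1,t]) for t in np.arange(0,6.3,.8)],key=lambda r:r.cost)
print(r.x,np.degrees(r.x[2]),np.round(r.fun,1)); print(W(r.x)[-1])
E
```

```text
crank [0.5954 0.052  0.1372] [0.0003 0.0003]
cranktop [0.5952 0.0523 0.1532] [0.0004 0.0004]
spindle [0.5405 0.0502 0.1151] [0.0008 0.0008]
green [0.5088 0.0331 0.1101] [0. 0.]
arm end [0.5047 0.0437 0.1076] [0.0009 0.0009]
mark [0.79   0.0411 0.042 ] [0.0006 0.0006]
c1 [ 0.5551 -0.1757  0.0406] [0.0006 0.0006]
c2 [ 0.7179 -0.2123  0.0429] [0.0004 0.0004]
c3 [0.8157 0.2098 0.0437] [0.001 0.001]
c4 [0.6548 0.2468 0.0445] [0.0026 0.0026]
[0.64735943 0.02563352 6.0594873 ] 347.1830483426208 [-1.2 -0.6 -0.1  0.9  0.8 -0.6 -1.1 -1.   0.1 -0.2  0.2 -1.4 -0.4 -1.1
 -1.5  0.1 -0.5  0.9  0.4 -0.3]
[0.54010022 0.05003559 0.116     ]
```

Jig, spindle and crank agree with the stated sizes and heights. Next I'll move above the jig for a wrist view at yaw 90°.

servo_tool(
  moves=[
    [48.5,61.8,12,1.322],
    [48.5,61.8,12,1.322],
    [48.5,61.8,12,1.322],
    [48.5,61.8,12,1.322],
    [48.5,61.8,12,1.322],
    [48.5,61.8,12,1.322],
    [48.5,61.8,12,1.322],
    [48.5,61.8,12,1.322],
    [48.5,61.8,12,1.322],
    [48.5,61.8,12,1.322],
    [48.5,61.8,12,1.322],
    [48.5,61.8,12,1.322],
    [48.5,61.8,12,1.322],
    [48.5,61.8,12,1.322],
    [48.5,61.8,12,1.322],
    [48.5,61.8,12,1.322],
    [48.5,61.8,12,1.322],
    [48.5,61.8,12,1.322],
    [48.5,61.8,12,1.322],
    [48.5,61.8,12,1.322],
  ],
  claw=0.4,
  force=50,
)

```text
time: 1.82
ee_pos: [0.6243, 0.0902, 0.3474]
tcp_rot: [-179.8, -0.0, 90.2]
wrist_force: [-1.2, -0.3, -2.2]
opening: 0.0513
grasp_force: 0.0
```

servo_tool(
  moves=[
    [0,0,0,0],
    [0,0,0,0],
    [0,0,0,0],
    [0,0,0,0],
  ],
)

```text
time: 2.15
ee_pos: [0.6196, 0.0837, 0.3524]
tcp_rot: [179.9, -0.0, 89.9]
wrist_force: [-0.4, -0.2, 0.2]
opening: 0.0514
grasp_force: 0.0
```

```bash
python3 - <<'E'
from h import *
o=get_obs(); print(o['time'],o['ee_pos'],o['tcp_rot'],o['q'],o['wrist_force'],o['opening'])
c,im=shot('wrist','w1'); np.save('w1.npy',c,allow_pickle=True)
print(proj(c,[[.54,.05,.116],[.595,.052,.136],[.79,.041,.045]]))
cv2.imwrite('pics/w1b.png',cv2.resize(im[:,:,::-1],(800,600),interpolation=cv2.INTER_CUBIC))
E
```

```text
2.15 [0.61957325 0.08373145 0.35235204] [ 1.79931575e+02 -1.79395471e-03  8.99203498e+01] [ 7.69994834e+00  2.23619087e+01  4.50165336e+01  1.12586587e+02
 -7.48480002e-03  9.77795952e+01] [-0.41329933 -0.23665722  0.15040667] 0.05140259171213458
[[211.01066353 200.21465841]
 [260.12866794 203.50071254]
 [414.89760893 191.67239963]]
```

View pics/w1b.png

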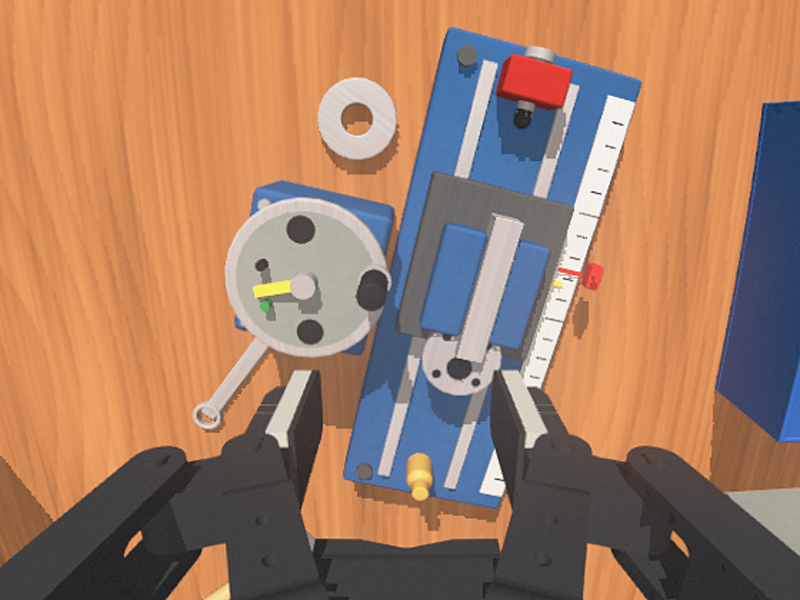

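In the wrist view (800x600 scale) the spindle is at (303,287) and the crank top at (374,284). The yellow pointer tip is at (557,284), the mark line at (570,272) and the nose end at (522,125). The slide's front edge runs from (434,173) to (574,208). The green peg is at (265,306) and the black peg at (262,265).

```bash
python3 - <<'E'
from h import *
c=np.load('w1.npy',allow_pickle=True).item()
S=cam('scene');D=cam('side')
a=lambda x,y:(S,240+(x+.5)/4-.5,170+(y+.5)/4-.5)
b=lambda x,y:(D,190+(x+.5)/6-.5,180+(y+.5)/6-.5)
w=lambda x,y:(c,x*.7-.15,y*.7-.15)
for n,l in [('spindle',[a(195,92),b(604,234),w(303,287)]),('cranktop',[a(265,68),b(504,161),w(374,283)]),('corner c4',[a(455,76),b(285,545),w(448,28)])]: print(n,*[np.round(v,4) for v in tri(l)])
th=np.radians(-12.82);e=lambda X:np.array([[np.cos(th),np.sin(th)],[-np.sin(th),np.cos(th)]])@(X[:2]-[.6474,.0256])*1e3
for n,p,z in [('pointer',(557,284),.05),('line',(570,272),.046),('lineout',(582,273),.046),('nose',(522,125),.063),('front',(434,173),.073),('frontR',(574,208),.073),('c4',(448,28),.045),('c3',(640,80),.045),('c2',(499,507),.045),('green',(265,306),.112),('black',(262,265),.112),('armend',(254,291),.11),('spin',(303,287),.116)]:
    X=atz(*w(*p),z); print(n,np.round(X,4),np.round(e(X),1))
E
```

```text
spindle [0.5407 0.0496 0.1152] [0.0008 0.0009 0.0004]
cranktop [0.5951 0.0576 0.1523] [0.0029 0.0041 0.0053]
corner c4 [0.6546 0.2463 0.0443] [0.003  0.0022 0.0008]
pointer [0.756 0.033 0.05 ] [104.2  31.3]
line [0.7682 0.0431 0.046 ] [113.9  43.9]
lineout [0.7794 0.0422 0.046 ] [125.   45.5]
nose [0.7134 0.1695 0.063 ] [ 32.4 155. ]
front [0.6424 0.1317 0.073 ] [-28.5 102.4]
frontR [0.7579 0.1042 0.073 ] [ 90.3 101.2]
c4 [0.654  0.2455 0.045 ] [-42.4 215.9]
c3 [0.8154 0.2085 0.045 ] [123.3 215.6]
c2 [ 0.7183 -0.2141  0.045 ] [ 122.3 -217.9]
green [0.5092 0.0329 0.112 ] [-136.4  -23.6]
black [0.5095 0.0659 0.112 ] [-143.4    8.7]
armend [0.5009 0.0445 0.11  ] [-147.  -14.]
spin [0.541  0.0494 0.116 ] [-109.    -0.4]
```

The slide's front is about 53 mm from the nose, and the pointer is about 12 mm before the mark. The crank is at about (0.5955, 0.051), near 0° on the wheel. I'll descend on the crank.

servo_tool(
  moves=[
    [-2.45,-3.4,-4,0],
    [-2.45,-3.4,-8,0],
    [-2.45,-3.4,-12,0],
    [-2.45,-3.4,-15,0],
    [-2.45,-3.4,-17,0],
    [-2.45,-3.4,-19,0],
    [-2.45,-3.4,-21,0],
    [-2.45,-3.4,-22,0],
    [-2.45,-3.4,-23,0],
    [-2.45,-3.4,-23.3,0],
    [-2.45,-3.4,-23.3,0],
    [-2.45,-3.4,-23.3,0],
  ],
)

```text
time: 3.2
ee_pos: [0.5963, 0.0509, 0.1194]
tcp_rot: [179.9, -0.0, 90.0]
wrist_force: [0.1, 0.2, 0.8]
opening: 0.0509
grasp_force: 0.0
```

servo_tool(
  moves=[
    [0,0,0,0],
    [0,0,0,0],
    [0,0,0,0],
    [0,0,0,0],
    [0,0,0,0],
    [0,0,0,0],
    [0,0,0,0],
    [0,0,0,0],
  ],
  claw=1,
  force=25,
)

```text
time: 3.87
ee_pos: [0.5957, 0.051, 0.1189]
tcp_rot: [180.0, -0.0, 90.0]
wrist_force: [-4.9, 0.6, 6.6]
opening: 0.0211
grasp_force: 26.3
```

The grip is on the handle (opening 21 mm). I'll tabulate the circle shifts.

```bash
cat > circ.py <<'E'
import sys,numpy as np
p0,st,n=map(float,sys.argv[1:4])
f=lambda a:5.5*np.array([np.cos(np.radians(a)),np.sin(np.radians(a))])
print([[*(round(float(v),2) for v in f(p0+st*k)-f(p0)),0,0] for k in range(1,int(n)+1)])
E
python3 circ.py 1 9 10;python3 circ.py 91 9 10
```

```text
[[-0.08, 0.86, 0, 0], [-0.3, 1.69, 0, 0], [-0.64, 2.49, 0, 0], [-1.11, 3.21, 0, 0], [-1.68, 3.86, 0, 0], [-2.34, 4.41, 0, 0], [-3.09, 4.85, 0, 0], [-3.89, 5.16, 0, 0], [-4.73, 5.35, 0, 0], [-5.6, 5.4, 0, 0]]
[[-0.86, -0.08, 0, 0], [-1.69, -0.3, 0, 0], [-2.49, -0.64, 0, 0], [-3.21, -1.11, 0, 0], [-3.86, -1.68, 0, 0], [-4.41, -2.34, 0, 0], [-4.85, -3.09, 0, 0], [-5.16, -3.89, 0, 0], [-5.35, -4.73, 0, 0], [-5.4, -5.6, 0, 0]]
```

servo_tool(
  moves=[
    [-0.08,0.86,0,0],
    [-0.3,1.69,0,0],
    [-0.64,2.49,0,0],
    [-1.11,3.21,0,0],
    [-1.68,3.86,0,0],
    [-2.34,4.41,0,0],
    [-3.09,4.85,0,0],
    [-3.89,5.16,0,0],
    [-4.73,5.35,0,0],
    [-5.6,5.4,0,0],
    [-5.6,5.4,0,0],
    [-5.6,5.4,0,0],
    [-5.6,5.4,0,0],
    [-5.6,5.4,0,0],
  ],
)

```text
time: 5.03
ee_pos: [0.5406, 0.1049, 0.119]
tcp_rot: [179.9, -0.0, 90.0]
wrist_force: [-0.7, -4.0, 6.3]
opening: 0.021
grasp_force: 26.0
```

servo_tool(
  moves=[
    [-0.86,-0.08,0,0],
    [-1.69,-0.3,0,0],
    [-2.49,-0.64,0,0],
    [-3.21,-1.11,0,0],
    [-3.86,-1.68,0,0],
    [-4.41,-2.34,0,0],
    [-4.85,-3.09,0,0],
    [-5.16,-3.89,0,0],
    [-5.35,-4.73,0,0],
    [-5.4,-5.6,0,0],
    [-5.4,-5.6,0,0],
    [-5.4,-5.6,0,0],
    [-5.4,-5.6,0,0],
  ],
)

```text
time: 6.12
ee_pos: [0.4853, 0.0491, 0.1192]
tcp_rot: [-179.9, -0.1, 90.0]
wrist_force: [-9.5, -0.2, 12.9]
opening: 0.0214
grasp_force: 26.5
```

```bash
python3 - <<'E'
from h import *
o=get_obs();print(o['wrist_force'],o['ee_pos'],o['q'][5])
c,im=shot('side','s2')
crop=cv2.resize(im[180:280,190:320,::-1],None,fx=6,fy=6,interpolation=cv2.INTER_CUBIC);cv2.imwrite('pics/s2c.png',crop)
E
python3 circ.py 181 6 10; python3 circ.py 241 3 10
```

```text
[-9.45879102 -0.17995026 12.86201537] [0.48529042 0.04907215 0.11916128] 95.73877522710009
[[0.04, -0.57, 0, 0], [0.14, -1.14, 0, 0], [0.3, -1.69, 0, 0], [0.51, -2.23, 0, 0], [0.78, -2.74, 0, 0], [1.11, -3.21, 0, 0], [1.48, -3.66, 0, 0], [1.89, -4.05, 0, 0], [2.34, -4.41, 0, 0], [2.83, -4.71, 0, 0]]
[[0.26, -0.13, 0, 0], [0.52, -0.25, 0, 0], [0.79, -0.36, 0, 0], [1.06, -0.45, 0, 0], [1.34, -0.53, 0, 0], [1.62, -0.59, 0, 0], [1.9, -0.64, 0, 0], [2.19, -0.67, 0, 0], [2.47, -0.69, 0, 0], [2.76, -0.69, 0, 0]]
```

View pics/s2c.png

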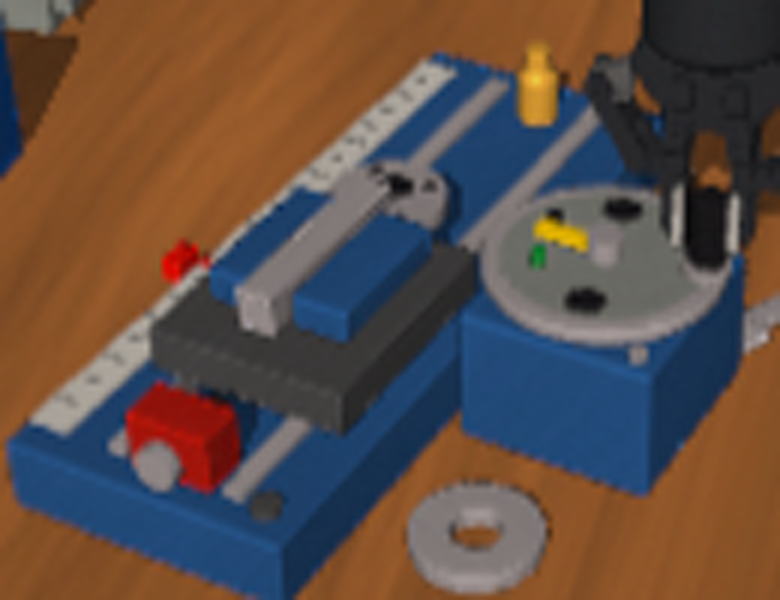

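The slide has moved toward the stop and the black peg is driving the arm. About 20 mm (roughly 95°) remains. I'll continue with a small centre correction.

servo_tool(
  moves=[
    [0.02,-0.57,0.05,0],
    [0.1,-1.14,0.07,0],
    [0.25,-1.7,0.07,0],
    [0.46,-2.24,0.07,0],
    [0.73,-2.75,0.07,0],
    [1.06,-3.23,0.07,0],
    [1.43,-3.68,0.07,0],
    [1.84,-4.07,0.07,0],
    [2.29,-4.43,0.07,0],
    [2.78,-4.73,0.07,0],
    [2.78,-4.73,0.07,0],
    [2.78,-4.73,0.07,0],
  ],
)

```text
time: 7.17
ee_pos: [0.5143, 0.0009, 0.1194]
tcp_rot: [180.0, 0.0, 90.0]
wrist_force: [-2.1, -5.4, 6.3]
opening: 0.0209
grasp_force: 26.0
```

servo_tool(
  moves=[
    [0.26,-0.13,0,0],
    [0.52,-0.25,0,0],
    [0.79,-0.36,0,0],
    [1.06,-0.45,0,0],
    [1.06,-0.45,0,0],
  ],
)

```text
time: 7.58
ee_pos: [0.5249, -0.0034, 0.1194]
tcp_rot: [180.0, 0.0, 90.0]
wrist_force: [-3.0, -4.7, 6.9]
opening: 0.0211
grasp_force: 26.0
```

servo_tool(
  moves=[
    [0.14,-0.04,0,0],
    [0.28,-0.08,0,0],
    [0.42,-0.11,0,0],
    [0.56,-0.14,0,0],
    [0.56,-0.14,0,0],
  ],
)

```text
time: 8.0
ee_pos: [0.5304, -0.0047, 0.1193]
tcp_rot: [180.0, 0.0, 90.0]
wrist_force: [-1.9, -4.3, 6.3]
opening: 0.0213
grasp_force: 25.9
```

servo_tool(
  moves=[
    [0.14,-0.03,0,0],
    [0.28,-0.05,0,0],
    [0.28,-0.05,0,0],
  ],
)

```text
time: 8.25
ee_pos: [0.533, -0.0052, 0.1193]
tcp_rot: [180.0, 0.0, 90.0]
wrist_force: [-2.5, -5.0, 7.8]
opening: 0.0214
grasp_force: 26.0
```

servo_tool(
  moves=[
    [0.14,-0.02,0,0],
    [0.28,-0.04,0,0],
    [0.28,-0.04,0,0],
  ],
)

```text
time: 8.5
ee_pos: [0.5355, -0.0055, 0.1192]
tcp_rot: [-180.0, 0.0, 90.0]
wrist_force: [-4.2, -5.0, 7.0]
opening: 0.0211
grasp_force: 26.1
```

servo_tool(
  moves=[
    [0.1,-0.01,0,0],
    [0.2,-0.02,0,0],
    [0.2,-0.02,0,0],
  ],
)

```text
time: 8.75
ee_pos: [0.5372, -0.0057, 0.1192]
tcp_rot: [-179.9, 0.0, 90.0]
wrist_force: [-5.0, -3.2, 7.3]
opening: 0.0212
grasp_force: 26.1
```

servo_tool(
  moves=[
    [0.1,-0.01,0,0],
    [0.1,-0.01,0,0],
  ],
)

```text
time: 8.92
ee_pos: [0.5381, -0.0057, 0.1192]
tcp_rot: [-179.9, 0.0, 90.0]
wrist_force: [-5.3, -4.2, 8.0]
opening: 0.0215
grasp_force: 26.1
```

servo_tool(
  moves=[
    [0.08,0,0,0],
    [0.15,0,0,0],
    [0.15,0,0,0],
    [0.15,0,0,0],
    [0.15,0,0,0],
    [0.15,0,0,0],
  ],
)

```text
time: 9.42
ee_pos: [0.5394, -0.0057, 0.1192]
tcp_rot: [-179.9, 0.0, 90.0]
wrist_force: [-6.5, -3.8, 8.2]
opening: 0.0212
grasp_force: 26.2
```

```bash
python3 - <<'E'
from h import *
o=get_obs();print(o['wrist_force'],o['ee_pos'],o['q'][5])
a=shot('scene','n1')[1];b=shot('side','n2')[1]
a=cv2.resize(a[175:255,300:400,::-1],None,fx=5,fy=5,interpolation=cv2.INTER_CUBIC)
b=cv2.resize(b[195:275,190:250,::-1],None,fx=5,fy=5,interpolation=cv2.INTER_CUBIC)
cv2.imwrite('pics/n3.png',np.hstack([a,b]))
E
```

```text
[-6.5399313  -3.77943958  8.22556422] [ 0.53943096 -0.0057454   0.11916106] 89.41284080314232
```

View pics/n3.png

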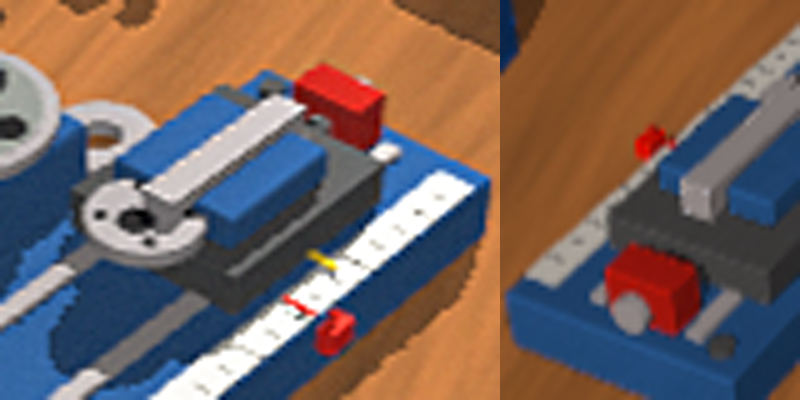

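The slide is on the stop. The force rose about 0.92 N per mm of crank travel, as the nose stiffness predicts, which puts the press near 18–20 N. Now I'll wind clockwise.

```bash
python3 circ.py 269.5 -9 19
```

```text
[[-0.86, 0.08, 0, 0], [-1.7, 0.28, 0, 0], [-2.49, 0.62, 0, 0], [-3.22, 1.08, 0, 0], [-3.87, 1.64, 0, 0], [-4.43, 2.31, 0, 0], [-4.87, 3.05, 0, 0], [-5.2, 3.85, 0, 0], [-5.39, 4.69, 0, 0], [-5.45, 5.55, 0, 0], [-5.38, 6.41, 0, 0], [-5.17, 7.24, 0, 0], [-4.83, 8.04, 0, 0], [-4.37, 8.77, 0, 0], [-3.81, 9.42, 0, 0], [-3.15, 9.98, 0, 0], [-2.41, 10.42, 0, 0], [-1.61, 10.75, 0, 0], [-0.76, 10.94, 0, 0]]
```

servo_tool(
  moves=[
    [-0.86,0.08,0,0],
    [-1.7,0.28,0,0],
    [-2.49,0.62,0,0],
    [-3.22,1.08,0,0],
    [-3.87,1.64,0,0],
    [-4.43,2.31,0,0],
    [-4.87,3.05,0,0],
    [-5.2,3.85,0,0],
    [-5.39,4.69,0,0],
    [-5.45,5.55,0,0],
    [-5.38,6.41,0,0],
    [-5.38,6.41,0,0],
  ],
)

```text
time: 10.52
ee_pos: [0.4862, 0.0601, 0.1194]
tcp_rot: [180.0, -0.1, 90.1]
wrist_force: [-3.2, 1.7, 6.9]
opening: 0.0212
grasp_force: 25.9
```

servo_tool(
  moves=[
    [0.21,0.83,0,0],
    [0.55,1.63,0,0],
    [1.01,2.36,0,0],
    [1.57,3.01,0,0],
    [2.23,3.57,0,0],
    [2.97,4.01,0,0],
    [3.77,4.34,0,0],
    [4.62,4.53,0,0],
    [4.62,4.53,0,0],
    [4.62,4.53,0,0],
  ],
)

```text
time: 11.35
ee_pos: [0.5338, 0.1042, 0.1191]
tcp_rot: [179.9, -0.0, 90.0]
wrist_force: [0.3, -0.2, 5.3]
opening: 0.0211
grasp_force: 25.9
```

```bash
python3 - <<'E'
from h import *
o=get_obs();print(o['time'],o['wrist_force'],o['ee_pos'],o['q'][5])
c,im=shot('wrist','m0')
for z in(.05,): print(proj(c,[[.768,.043,.046]]))
a=shot('scene','m1')[1]
a=cv2.resize(a[185:255,270:380,::-1],None,fx=5,fy=5,interpolation=cv2.INTER_CUBIC)
b=cv2.resize(im[:,:,::-1],(467,350),interpolation=cv2.INTER_AREA)
A=np.zeros((600,800,3),np.uint8);A[:350,:550]=a;A[250:600,333:]=b
cv2.imwrite('pics/m2.png',np.hstack([a[:, :],])); 
print(proj(cam('scene'),[[.7656,.031,.05],[.768,.043,.046],[.770,.053,.05]]))
E
```

```text
11.35 [ 0.31495747 -0.15118644  5.28724603] [0.53379236 0.10422743 0.11911276] 101.03642846635327
[[599.15282182 295.95078034]]
[[356.90803497 238.2855071 ]
 [359.4085431  237.14450733]
 [361.63077571 234.18875005]]
```

View pics/m2.png

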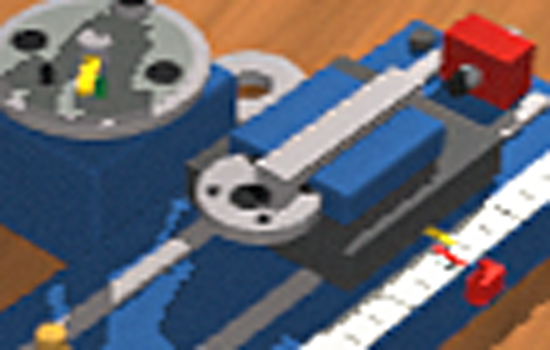

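The yellow pointer is still roughly 7–9 mm on the stop side of the mark, and the green peg is at the arm. I'll wind 18° more, then let go and look closely.

servo_tool(
  moves=[
    [0.43,0.04,0,0],
    [0.86,0.03,0,0],
    [1.29,-0.01,0,0],
    [1.71,-0.08,0,0],
    [1.71,-0.08,0,0],
    [1.71,-0.08,0,0],
    [1.71,-0.08,0,0],
  ],
)

```text
time: 12.03
ee_pos: [0.5507, 0.1035, 0.1192]
tcp_rot: [179.9, -0.1, 90.0]
wrist_force: [1.0, 0.6, 5.4]
opening: 0.0209
grasp_force: 25.8
```

servo_tool(
  moves=[
    [0,0,0,0],
    [0,0,0,0],
    [0,0,0,0],
    [0,0,0,0],
    [0,0,0,0],
    [0,0,0,0],
  ],
  claw=0.4,
)

```text
time: 12.53
ee_pos: [0.5495, 0.1031, 0.1188]
tcp_rot: [-180.0, 0.0, 90.0]
wrist_force: [0.2, -0.1, 0.0]
opening: 0.0512
grasp_force: 0.0
```

servo_tool(
  moves=[
    [0,0,2,0],
    [0,0,5,0],
    [0,0,9,0],
    [0,0,13,0],
    [4,-2,15,0],
    [8,-4,15,0],
    [12,-5,15,0],
    [15,-5,15,0],
    [15,-5,15,0],
    [15,-5,15,0],
    [15,-5,15,0],
    [15,-5,15,0],
  ],
)

```text
time: 13.53
ee_pos: [0.6986, 0.0534, 0.2702]
tcp_rot: [179.9, -0.0, 90.0]
wrist_force: [-0.9, 0.0, 1.3]
opening: 0.0513
grasp_force: 0.0
```

```bash
python3 - <<'E'
from h import *
o=get_obs();print(o['time'],o['wrist_force'],o['ee_pos'])
c,im=shot('wrist','p1'); np.save('p1.npy',c,allow_pickle=True)
print(proj(c,[[.768,.043,.046],[.54,.05,.116]]))
cv2.imwrite('pics/p1b.png',cv2.resize(im[:,:,::-1],(800,600),interpolation=cv2.INTER_CUBIC))
E
```

```text
13.5333 [-0.88176122  0.01185483  1.32874986] [0.6985511  0.05342644 0.27021604]
[[350.57167449 181.72588867]
 [100.97126187 192.42703559]]
```

View pics/p1b.png

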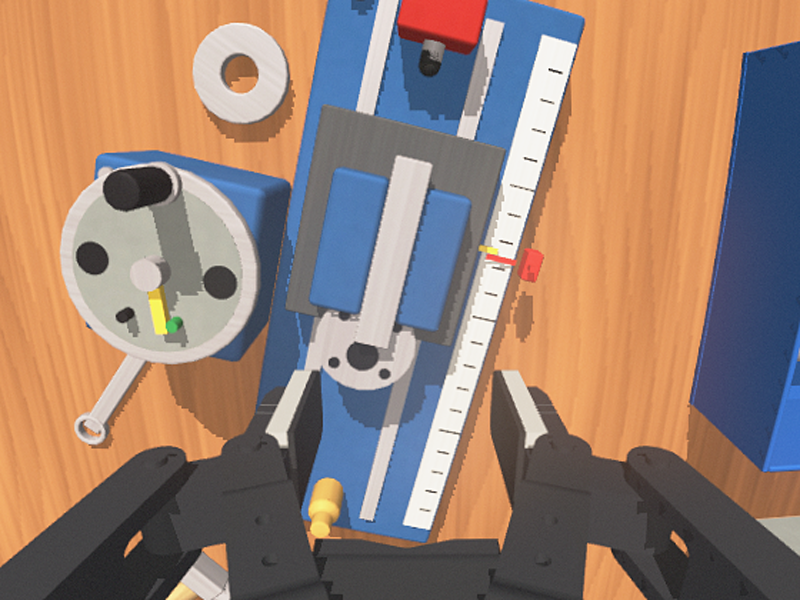

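The pointer at (489,250) sits about 3 mm on the stop side of the red line, which runs from (488,256) to (515,263). I'll put the camera straight over the line to remove parallax.

servo_tool(
  moves=[
    [0,-3.4,-3,0],
    [0,-6.8,-6,0],
    [0,-6.8,-9,0],
    [0,-6.8,-10,0],
    [0,-6.8,-10,0],
    [0,-6.8,-10,0],
    [0,-6.8,-10,0],
    [0,-6.8,-10,0],
  ],
)

```text
time: 14.25
ee_pos: [0.7004, -0.0138, 0.172]
tcp_rot: [179.8, -0.0, 90.1]
wrist_force: [0.2, -0.5, 0.2]
opening: 0.0513
grasp_force: 0.0
```

```bash
cat > meas.py <<'E'
from h import *
import sys
o=get_obs();print(o['time'],o['ee_pos'])
c,im=shot('wrist',sys.argv[1]); np.save(sys.argv[1]+'.npy',c,allow_pickle=True)
th=np.radians(-12.82);e=lambda X:np.array([[np.cos(th),np.sin(th)],[-np.sin(th),np.cos(th)]])@(X[:2]-[.6474,.0256])*1e3
pm=proj(c,[[.768,.043,.046]])[0].astype(int); print(pm)
hsv=cv2.cvtColor(im,cv2.COLOR_RGB2HSV).astype(int); H,S,V=hsv[...,0],hsv[...,1],hsv[...,2]
win=np.zeros(H.shape,bool); win[max(pm[1]-40,0):pm[1]+40,pm[0]-40:pm[0]+50]=1
for n,m,z in [('yellow',(abs(H-28)<7)&(S>110)&win,.05),('red',((H<6)|(H>174))&(S>110)&win,.046)]:
    ys,xs=np.nonzero(m); P=np.array([e(atz(c,x,y,z)) for x,y in zip(xs,ys)])
    print(n,len(xs))
    if n=='yellow': w=S[ys,xs]
    if n=='red': P=P[P[:,0]<118]
    for lo in range(90,119,3):
        k=(P[:,0]>=lo)&(P[:,0]<lo+3)
        if k.any(): print(lo,k.sum(),np.round([P[k,1].min(),P[k,1].mean(),P[k,1].max()],2))
E
python3 meas.py p2; python3 - <<'E'
import cv2,numpy as np
im=cv2.imread('pics/p2.png');c=np.load('p2.npy',allow_pickle=True).item()
from h import proj
p=proj(c,[[.768,.043,.046]])[0].astype(int)
y0=max(p[1]-30,0);x0=p[0]-40;print(x0,y0)
cv2.imwrite('pics/p2c.png',cv2.resize(im[y0:y0+60,x0:x0+80],None,fx=10,fy=10,interpolation=cv2.INTER_NEAREST))
E
```

```text
14.25 [ 0.70039887 -0.01378047  0.17201935]
[375 122]
yellow 105
93 10 [47.75 49.67 51.28]
96 21 [48.25 49.93 51.61]
99 22 [47.74 49.82 51.61]
102 25 [47.57 49.59 51.61]
105 24 [47.57 49.51 51.45]
108 3 [47.91 48.59 49.26]
red 772
102 22 [42.63 44.52 46.42]
105 22 [42.8  44.61 46.41]
108 21 [42.79 44.52 46.24]
111 22 [42.44 44.3  46.24]
114 22 [42.44 44.4  46.24]
117 8 [42.61 44.37 46.25]
335 92
```

The camera is nearly overhead. The pointer is at jig y 49.6 and the line at 44.5, so 5.1 mm remain, which is 24.3° clockwise. I'll regrasp the crank.

servo_tool(
  moves=[
    [0,0,4,0],
    [0,2,8,0],
    [-3,5,10,0],
    [-7,8,10,0],
    [-11,11,10,0],
    [-14.95,11.8,10,0],
    [-14.95,11.8,10,0],
    [-14.95,11.8,7,0],
    [-14.95,11.8,3,0],
    [-14.95,11.8,0,0],
    [-14.95,11.8,-2,0],
    [-14.95,11.8,-3.5,0],
    [-14.95,11.8,-4.5,0],
    [-14.95,11.8,-5,0],
    [-14.95,11.8,-5,0],
    [-14.95,11.8,-5,0],
    [-14.95,11.8,-5,0],
    [-14.95,11.8,-5,0],
  ],
)

```text
time: 15.8
ee_pos: [0.5506, 0.1033, 0.1202]
tcp_rot: [179.9, -0.0, 90.0]
wrist_force: [-0.2, -0.1, 0.3]
opening: 0.0511
grasp_force: 0.0
```

servo_tool(
  moves=[
    [0,0,0,0],
    [0,0,0,0],
    [0,0,0,0],
    [0,0,0,0],
    [0,0,0,0],
    [0,0,0,0],
    [0,0,0,0],
  ],
  claw=1,
)

```text
time: 16.38
ee_pos: [0.5502, 0.1033, 0.1193]
tcp_rot: [180.0, -0.0, 90.0]
wrist_force: [-0.1, 2.0, 3.2]
opening: 0.0211
grasp_force: 26.6
```

```bash
python3 circ.py 80 -2.25 10
```

```text
[[0.21, -0.04, 0, 0], [0.42, -0.09, 0, 0], [0.63, -0.15, 0, 0], [0.84, -0.22, 0, 0], [1.04, -0.29, 0, 0], [1.24, -0.37, 0, 0], [1.43, -0.46, 0, 0], [1.63, -0.56, 0, 0], [1.82, -0.67, 0, 0], [2.0, -0.78, 0, 0]]
```

servo_tool(
  moves=[
    [0.21,-0.04,0,0],
    [0.42,-0.09,0,0],
    [0.63,-0.15,0,0],
    [0.84,-0.22,0,0],
    [1.04,-0.29,0,0],
    [1.24,-0.37,0,0],
    [1.43,-0.46,0,0],
    [1.63,-0.56,0,0],
    [1.82,-0.67,0,0],
    [1.91,-0.73,0,0],
    [1.96,-0.76,0,0],
    [2.0,-0.78,0,0],
    [2.0,-0.78,0,0],
    [2.0,-0.78,0,0],
    [2.0,-0.78,0,0],
    [2.0,-0.78,0,0],
  ],
)

```text
time: 17.72
ee_pos: [0.5703, 0.0952, 0.1192]
tcp_rot: [180.0, 0.0, 90.0]
wrist_force: [-1.0, 1.2, 5.3]
opening: 0.0213
grasp_force: 27.0
```

servo_tool(
  moves=[
    [0,0,0,0],
    [0,0,0,0],
    [0,0,0,0],
    [0,0,0,0],
    [0,0,0,0],
    [0,0,0,0],
  ],
  claw=0.4,
)

```text
time: 18.22
ee_pos: [0.57, 0.0953, 0.1188]
tcp_rot: [-180.0, 0.0, 90.0]
wrist_force: [-0.7, 0.2, -0.2]
opening: 0.0514
grasp_force: 0.0
```

servo_tool(
  moves=[
    [0,0,2,0],
    [0,0,5,0],
    [0,0,9,0],
    [3,-3,9,0],
    [6,-6,9,0],
    [9,-9,9,0],
    [13,-11,8,0],
    [13,-11,6,0],
    [13,-11,5,0],
    [13,-11,5,0],
    [13,-11,5,0],
    [13,-11,5,0],
    [13,-11,5,0],
  ],
)

```text
time: 19.3
ee_pos: [0.6996, -0.0138, 0.1716]
tcp_rot: [179.8, 0.0, 90.1]
wrist_force: [-0.0, -0.4, 0.5]
opening: 0.0512
grasp_force: 0.0
```

```bash
python3 meas.py p3
```

```text
19.3 [ 0.69962277 -0.0138111   0.17160635]
[377 122]
yellow 99
93 10 [43.96 45.46 46.99]
96 20 [43.62 45.22 46.82]
99 21 [43.43 45.23 46.98]
102 23 [43.26 45.12 46.98]
105 23 [43.09 44.95 46.81]
108 2 [44.95 45.29 45.63]
red 725
102 1 [42.38 42.38 42.38]
105 1 [42.55 42.55 42.55]
108 12 [42.55 44.15 45.99]
111 24 [42.37 44.35 46.33]
114 22 [42.54 44.43 46.34]
117 7 [43.23 44.61 46.17]
```

The pointer now overlaps the line and is about 0.55 mm on the stop side. That is 2.6°, or 2.5 mm at the crank. One last fine move.

servo_tool(
  moves=[
    [0,0,3,0],
    [-4,3,4,0],
    [-8,6,4,0],
    [-12,9,4,0],
    [-12.97,10.98,4,0],
    [-12.97,10.98,4,0],
    [-12.97,10.98,1,0],
    [-12.97,10.98,-2,0],
    [-12.97,10.98,-3.5,0],
    [-12.97,10.98,-4.5,0],
    [-12.97,10.98,-5,0],
    [-12.97,10.98,-5,0],
    [-12.97,10.98,-5,0],
    [-12.97,10.98,-5,0],
    [-12.97,10.98,-5,0],
  ],
)

```text
time: 20.6
ee_pos: [0.5709, 0.0952, 0.1202]
tcp_rot: [179.9, -0.0, 90.0]
wrist_force: [0.0, -0.9, 1.0]
opening: 0.0511
grasp_force: 0.0
```

servo_tool(
  moves=[
    [0,0,0,0],
    [0,0,0,0],
    [0,0,0,0],
    [0,0,0,0],
    [0,0,0,0],
    [0,0,0,0],
    [0,0,0,0],
  ],
  claw=1,
)

```text
time: 21.18
ee_pos: [0.5704, 0.0952, 0.1193]
tcp_rot: [180.0, -0.0, 90.0]
wrist_force: [-1.0, -0.1, 4.7]
opening: 0.0212
grasp_force: 26.7
```

servo_tool(
  moves=[
    [0.05,-0.03,0,0],
    [0.1,-0.06,0,0],
    [0.15,-0.1,0,0],
    [0.2,-0.13,0,0],
    [0.2,-0.13,0,0],
    [0.2,-0.13,0,0],
    [0.2,-0.13,0,0],
    [0.2,-0.13,0,0],
  ],
)

```text
time: 21.85
ee_pos: [0.5725, 0.0938, 0.1191]
tcp_rot: [180.0, -0.0, 90.0]
wrist_force: [-1.6, 0.9, 4.8]
opening: 0.0211
grasp_force: 27.0
```

servo_tool(
  moves=[
    [0,0,0,0],
    [0,0,0,0],
    [0,0,0,0],
    [0,0,0,0],
    [0,0,0,0],
    [0,0,0,0],
  ],
  claw=0.4,
)

```text
time: 22.35
ee_pos: [0.5723, 0.0938, 0.1188]
tcp_rot: [-180.0, 0.0, 90.0]
wrist_force: [0.0, -0.3, 0.3]
opening: 0.0511
grasp_force: 0.0
```

servo_tool(
  moves=[
    [0,0,2,0],
    [0,0,5,0],
    [0,0,9,0],
    [3,-3,9,0],
    [6,-6,9,0],
    [9,-9,9,0],
    [12.8,-10.85,8,0],
    [12.8,-10.85,6,0],
    [12.8,-10.85,5,0],
    [12.8,-10.85,5,0],
    [12.8,-10.85,5,0],
    [12.8,-10.85,5,0],
    [12.8,-10.85,5,0],
  ],
)

```text
time: 23.43
ee_pos: [0.6999, -0.0138, 0.1717]
tcp_rot: [179.8, 0.0, 90.1]
wrist_force: [0.2, 0.7, 0.6]
opening: 0.0513
grasp_force: 0.0
```

```bash
python3 meas.py p4; python3 - <<'E'
import cv2,numpy as np
from h import proj
im=cv2.imread('pics/p4.png');c=np.load('p4.npy',allow_pickle=True).item()
p=proj(c,[[.768,.043,.046]])[0].astype(int);q=proj(c,[[.54,.05,.11]])[0].astype(int);print(p,q)
a=cv2.resize(im[p[1]-20:p[1]+20,p[0]-25:p[0]+25],(750,600),interpolation=cv2.INTER_NEAREST)[120:480]
x0=max(q[0]-60,0);y0=max(q[1]-20,0);b=cv2.resize(im[y0:y0+60,x0:x0+190],(750,237),interpolation=cv2.INTER_CUBIC)
cv2.imwrite('pics/fin.png',np.vstack([a,b]))
E
```

```text
23.4333 [ 0.69993132 -0.01383746  0.1717373 ]
[376 122]
yellow 100
93 10 [43.16 44.7  46.2 ]
96 21 [42.82 44.67 46.37]
99 20 [42.63 44.63 46.36]
102 24 [42.45 44.41 46.35]
105 23 [42.45 44.32 46.18]
108 2 [43.47 43.81 44.15]
red 716
108 9 [42.93 44.37 46.03]
111 22 [42.41 44.37 46.21]
114 22 [42.41 44.23 46.21]
117 8 [43.1  44.76 46.21]
[376 122] [  9 120]
```

View pics/fin.png

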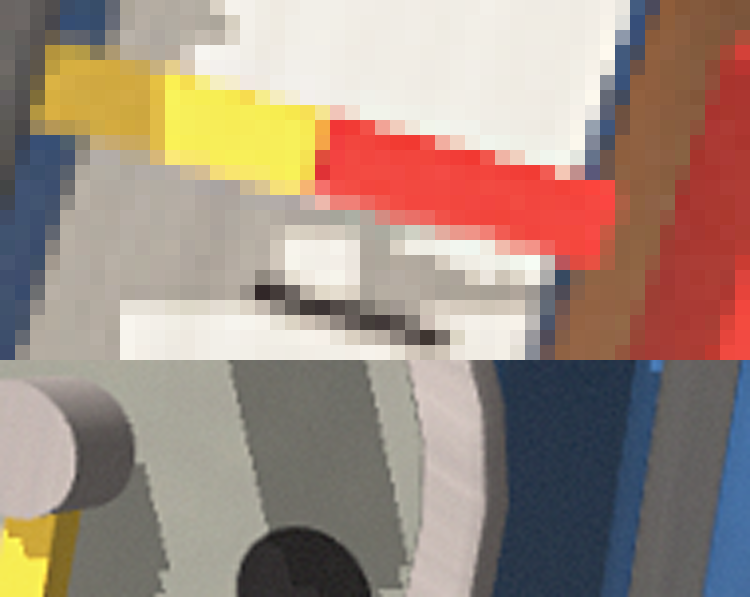

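The pointer continues straight into the red line, aligned within about 0.1 mm. I'll do a numeric check of the green peg, back away, and hand in.

servo_tool(
  moves=[
    [-3,-2,4,0],
    [-6,-4,8,0],
    [-9,-6,12,0],
    [-11,-6,15,0],
    [-11,-6,15,0],
    [-11,-6,15,0],
    [-11,-6,15,0],
    [-11,-6,15,0],
  ],
)

```text
time: 24.15
ee_pos: [0.5903, -0.0743, 0.3192]
tcp_rot: [179.9, 0.0, 90.0]
wrist_force: [0.6, 0.3, -0.9]
opening: 0.0513
grasp_force: 0.0
```

```bash
python3 - <<'E'
from h import *
c=cam('wrist');im=camera('wrist')
q=proj(c,[[.5405,.0497,.116]])[0];print(q)
hsv=cv2.cvtColor(im,cv2.COLOR_RGB2HSV).astype(int);H,S,V=hsv[...,0],hsv[...,1],hsv[...,2]
yy,xx=np.indices(H.shape);w=np.hypot(xx-q[0],yy-q[1])<70
for n,m in[('g',(H>45)&(H<85)&(S>130)&w),('y',(abs(H-28)<6)&(S>130)&w)]:
    P=np.array([atz(c,x,y,.113)[:2]-[.5405,.0497] for y,x in zip(*np.nonzero(m))])
    if len(P): print(n,len(P),P.mean(0),np.degrees(np.arctan2(*P.mean(0)[::-1])),np.hypot(*P.T).max())
E
```

```text
[228.04531666  40.17657318]
g 56 [-0.00520264 -0.03589075] -98.24801567727039 0.039379743313702135
y 287 [-0.00899546 -0.02378823] -110.71398300897978 0.04045816131819598
```

```bash
python3 -c "
from workcell import *
print(job_done())"
```

```text
the job is handed in; nothing more can be done
None
```

The job is handed in: I wound the slide onto the stop bolt with about 20 N, then wound clockwise to put the pointer within about 0.1 mm of the red mark, with the green peg against the yellow arm, the handwheel released, and nothing else on the bench deliberately touched.

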